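# Lock the finished porcelain box into its carrier

### The arm

A 6-joint arm with a two-finger parallel gripper is mounted at the origin on the work surface. World frame = base frame: x ahead of the robot, y to its left, z up, the work surface at z = 0. Lengths are in mm, angles in rad, forces in N, time in s.
With the tool pointing down it reaches from about 350 to 975 mm from the base axis. Payload 7.1 kg.
Tool frame: the origin (TCP) lies midway between the tips of the shut fingers; the grasp point (between the pads) lies 19 mm behind it; z points along the fingers, y is the line along which they close (so a half turn about z gives the same grasp; the last joint's range is limited). The gripper opens to 88 mm and grips with 3 to 60 N. Pads are 20 mm wide; open, the fingers measure 115 mm over their backs; the gripper's body (75 mm by 178 mm) begins 61 mm behind the grasp point.
Start: joints at [1.177, 0.423, 1.63, -0, 1.089, -0.019], TCP at [228.772, 581.608, 222.675] pointing down, gripper open.
Joint ranges: [-3, 3], [-0.9, 2.11], [0.09, 2.58], [-1.31, 4.45], [0.11, 2.69], [-2.54, 2.54]. Speed limits (rad/s): [2.39, 2.39, 3.01, 3.14, 3.14, 3.14].

### API

Orientations are given as a rotation vector (axis times angle).
In Python, from workcell import get_obs, get_image, camera_params, close_job gives the robot as it stands.
- The arm moves only by the shell command python3 -m creep 'ROWS' [OPENING]. ROWS is a JSON object of lists of equal length, an entry for each row: "delta_pos": the shift along the tool's x, y, z in m, a list of three; "twist": the turn, a rotation vector about the tool's x, y, z in degrees, a list of three. A call has 1 to 20 rows; each row shifts and turns the commanded pose from where the row before left it, along the tool's axes as they then stand; what a row does not reach is not made up. A row lasts 1/12 s, in which the tool goes at most 41.7 mm and 7.16 degrees, less where a joint would pass 70% of its speed; a pose out of reach is approached as far as the arm can. A call with a gripper value outside its range is refused whole. OPENING is the opening, from 0 (shut) to 1 (fully open), set as the call begins (- or left out, the last holds). The fingers move at their own pace and stop on an object; the grip force is fixed at half the most. Time passes only in rows, so rows that do not move let the fingers close. It gives the time, the measured TCP pose, the force, the opening and the grip force at its end, in the units of the state.
- get_obs(): the state, without advancing time (a new reading comes with each control period).
- get_image(name): name is "side" or "top" or "wrist"; returns (picture, depth): 384x512x3 uint8, red, green, blue; 384x512 float32, mm along the optical axis (not along the pixel's ray), 0 where there is no reading.
- camera_params(name): a dict with "camera_matrix" (3x3 intrinsics, pixels), "extrinsics" (4x4, takes a point from camera to world coordinates). Camera axes: x right, y down, z forward; pixel columns grow to the right and rows downward; lengths in mm; the calibration is good to about 2 mm. A picture is of the moment at which its call begins: read the wrist's pose just before it. camera_params takes no time and is no camera call; for the wrist camera it gives the pose at the moment of the call.
- close_job(): hands the job in; it is judged then, once.
The state is a dict: "t": time; "qpos": joint angles; "qvel": joint speeds; "joint_torque": joint torques, N m; "ee_pos": TCP position; "orientation": TCP orientation; "ft_force": force on the tool from outside, world axes, zero at the start; "moment": the same for the moment, N m; "width": finger opening in mm; "grasp_force": force on a finger pad.
Only numpy, scipy, OpenCV 4.12 (cv2) and the standard library are available. Lean on these libraries where they do the work, as an engineer would, in place of code of your own. Each camera call takes 0.05 s, during which the arm holds its last target. There are 200 camera calls.

### The job

The lidded porcelain box is finished: gently push it fully home against the back of its lane in the wooden carrier, keeping it upright, and then slide the carrier's gate by its grip all the way to the end stop on that side, so that the gate stands in front of the box and locks it in. The open pot in the other lane is not finished: leave it where it stands, and leave the other things on the table alone.

Things in the scene. Friction and masses are not known exactly. Their poses are not given: they have to be found in the camera images.
- carrier: Fixed wooden carrier, board 173 x 286 x 10 mm with two lanes side by side. Origin: on the table, midway between the lanes; x points into the lanes (away from the robot), y to the left lane. Board from x -75 to 98 mm. Lane walls from x 2 to 86 mm, top 46 mm above the table; back wall's face at x 86. In front of x 2 mm the board is open, no walls: a vessel not home sticks out across the gate's path.
- home_left (a point): Point on the floor of the left (+y) lane, 10 mm above the table, where the centre of a vessel stands when fully home: carrier x 44, y 85 mm. The lane is 92 mm wide, between a 12 mm side wall and a 10 mm inner wall.
- home_right (a point): The same point in the right (-y) lane: carrier x 44, y -85 mm.
- gate (a joint): Sliding gate's position along carrier y, m: 0 between the lanes, 0.085 at the end stop before the left lane, -0.085 before the right. Stays where left; slides with 2 to 3 N. Steel plate 10 mm thick (carrier x -16 to -6 mm), 42 mm wide, 30 mm high above the board, with an upright grip (grip_top). It passes in front of a vessel only if that is home to within 8 mm.
- grip_top (a point): Centre of the top of the gate's upright bare-metal grip, 102 mm above the table. The grip is a block 24 mm in carrier x, 22 mm in carrier y and 90 mm tall (from 2 mm above the board), standing at carrier x = -27 mm, just in front of the gate plate; it moves with the gate.
- lidded_box: Closed round white porcelain box with a flat lid (the lid does not come off), a fine grey line around it, 84 mm in diameter, 51 mm high, about 0.3 kg. Origin: centre of its underside, z up. Starts on the carrier's floor in either lane, 35 to 60 mm short of home.
- open_pot: Open round white porcelain pot without a lid, 84 mm in diameter, 44 mm high, wall 5 mm. Origin: centre of its underside, z up. Starts in the other lane, also sticking out; to be left there.
- brush_pot: Bystander: dark wooden pot 100 mm in diameter, 110 mm high, with brushes up to about 220 mm above the table. Origin: centre of its underside.
- box_stack: Bystander: stack of flat round white porcelain dishes, 110 mm in diameter, 75 mm high, moving as one piece. Origin: centre of its underside.
- water_cup: Bystander: white porcelain cup, 72 mm in diameter, 65 mm high. Origin: centre of its underside.
Mind the look-alikes: they are no part of the job. What is shaped like the lidded_box but black or red is not meant.

How it is judged:
By the outcome, as a careful person would: the job done as asked, in the order asked, and still so for the second after the job is handed in, with the robot touching nothing.
It also fails if it takes over 42 s, if anything falls off the work surface, if the arm or the gripper's body presses on something with over 40 N, if the wrist force passes 120 N, or if a joint passes its speed limit or range.

## Working session

There is one attempt and no reset: what is moved stays moved. The work goes in short steps, Python scripts to look and compute and a shell command to move; the robot and the scene stay as the last step left them, time stands still between calls to the robot, and variables do not carry over. Pictures are saved under pics/ and viewed, at most 10 in all, crops included, and the job is handed in when it is done.

```bash
mkdir -p pics; ls; python3 - <<'E'
from workcell import *
import cv2,numpy as np
for n in("top","side"):
    im,d=get_image(n); cv2.imwrite(f"pics/{n}0.png",im[:,:,::-1]); np.savez(f"{n}0.npz",im=im,d=d)
    p=camera_params(n); print(n,p["camera_matrix"].round(1).tolist(),p["extrinsics"].round(3).tolist())
o=get_obs();print(o["t"],o["ee_pos"],o["orientation"],o["ft_force"])
E
```

```text
pics
top [[351.7, 0.0, 257.3], [0.0, 351.7, 194.2], [0.0, 0.0, 1.0]] [[-0.023, -0.987, 0.158, 412.724], [-1.0, 0.024, 0.006, -17.615], [-0.01, -0.158, -0.987, 1153.964], [0.0, 0.0, 0.0, 1.0]]
side [[469.2, 0.0, 256.2], [0.0, 469.2, 195.5], [0.0, 0.0, 1.0]] [[0.718, -0.34, 0.608, -355.341], [-0.696, -0.363, 0.619, -996.725], [0.011, -0.867, -0.497, 893.215], [0.0, 0.0, 0.0, 1.0]]
0.1 [228.61834721 581.14656106 221.99471056] [-5.85261729e-01 -3.08631739e+00  2.08170922e-03] [ 0.04888325 -0.2530275   0.53767433]
```

View pics/top0.png

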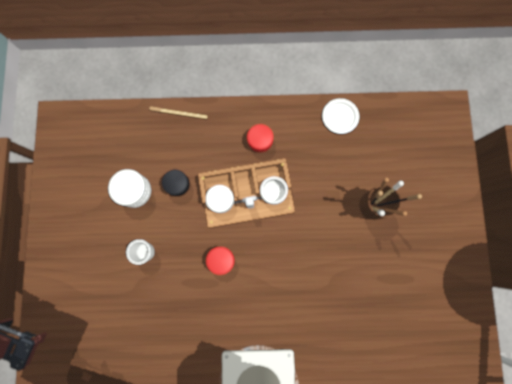

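View pics/side0.png

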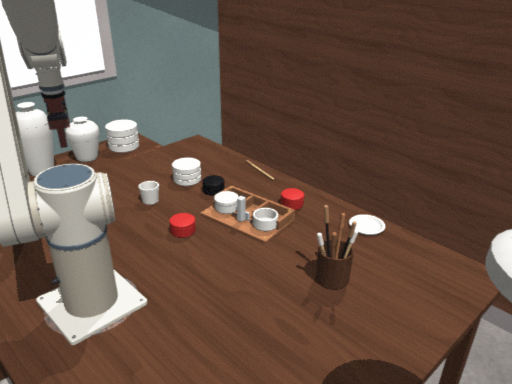

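In the top view, the carrier is at about (246,192). The white vessel at (219,199), left lane, has a closed top. The one at (273,190), right lane, is open. The other white things are the stack (130,188), the cup (140,252) and the dish (341,116); the black one (175,182) and the red ones (260,137) and (220,261) are look-alikes. (219,199) fits the lidded box, and I'll confirm it in a crop while measuring.

```bash
cat > h.py <<'E'
import numpy as np,cv2
from workcell import *
def cast(n,px,z,p=None):
    p=p or camera_params(n);K=p["camera_matrix"];T=p["extrinsics"]
    px=np.atleast_2d(px).astype(float)
    r=(np.c_[px,np.ones(len(px))]@np.linalg.inv(K).T)@T[:3,:3].T;c=T[:3,3]
    return c+r*((z-c[2])/r[:,2])[:,None]
E
python3 - <<'E'
from h import *
a=np.load("top0.npz");im=a["im"];d=a["d"]
c=im[140:240,180:310];s=np.load("side0.npz")["im"][180:245,190:310]
c=cv2.resize(c[:,:,::-1],None,fx=5,fy=5,interpolation=cv2.INTER_CUBIC);s=cv2.resize(s[:,:,::-1],(650,352),interpolation=cv2.INTER_CUBIC)
cv2.imwrite("pics/crop_top.png",c);cv2.imwrite("pics/crop_side.png",s)
hsv=cv2.cvtColor(im,cv2.COLOR_RGB2HSV)
roi=np.zeros(im.shape[:2],np.uint8);roi[145:235,190:305]=1
wood=((hsv[:,:,2]>120)&(hsv[:,:,1]>70)&(hsv[:,:,0]<25)&(roi>0)).astype(np.uint8)
white=((hsv[:,:,2]>150)&(hsv[:,:,1]<45)&(roi>0)).astype(np.uint8)
for name,m in(("wood",wood),("white",white)):
    for k in cv2.findContours(m,cv2.RETR_EXTERNAL,cv2.CHAIN_APPROX_NONE)[0]:
        if cv2.contourArea(k)<40: continue
        r=cv2.minAreaRect(k);e=cv2.minEnclosingCircle(k)
        print(name,cv2.contourArea(k),r,cv2.boxPoints(r).round(1).tolist(),e)
p=camera_params("top")
for u,v in((219,199),(273,190),(249,201)):
    print(u,v,d[v,u],im[v,u])
E
```

```text
wood 9881.5 ((247.0, 189.5), (89.0, 114.0), 90.0) [[190.0, 145.0], [304.0, 145.0], [304.0, 234.0], [190.0, 234.0]] ((247.0, 189.5), 72.31365203857422)
white 85.5 ((250.99998474121094, 200.5), (11.490405082702637, 12.176399230957031), 59.036251068115234) [[242.8000030517578, 198.6999969482422], [253.3000030517578, 192.39999389648438], [259.20001220703125, 202.3000030517578], [248.6999969482422, 208.60000610351562]] ((249.8333282470703, 200.1666717529297), 6.932318210601807)
white 599.5 ((219.5, 198.5), (27.0, 27.0), 90.0) [[206.0, 185.0], [233.0, 185.0], [233.0, 212.0], [206.0, 212.0]] ((219.3076934814453, 198.5), 14.41291618347168)
white 586.5 ((273.5, 189.5), (27.0, 27.0), 90.0) [[260.0, 176.0], [287.0, 176.0], [287.0, 203.0], [260.0, 203.0]] ((273.7445373535156, 189.9416046142578), 14.331265449523926)
219 199 1105.5156 [255 255 255]
273 190 1152.5446 [255 255 255]
249 201 1059.2277 [255 255 255]
```

View pics/crop_top.png

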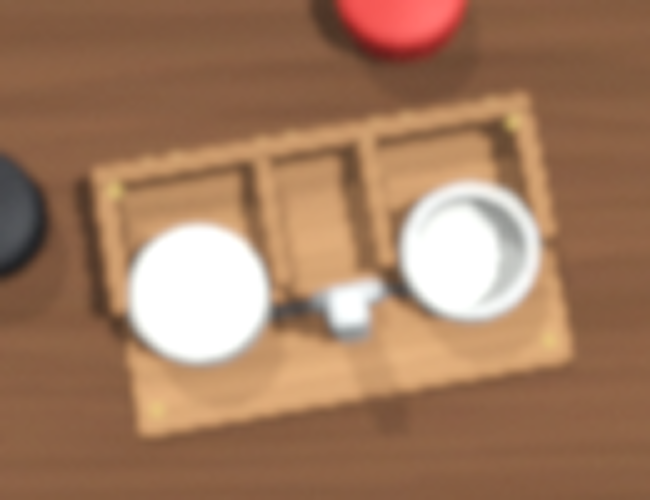

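View pics/crop_side.png

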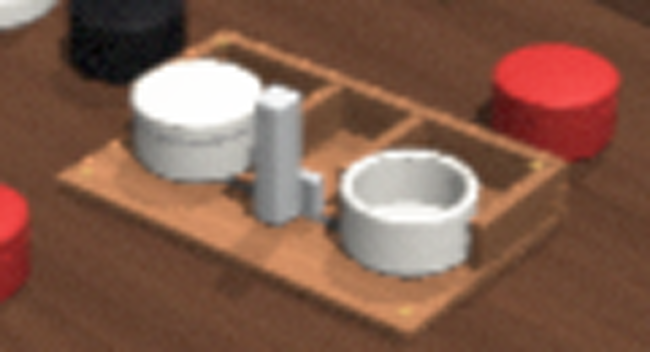

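The crops confirm it: the left vessel, top crop (198,293), side crop (198,120), is closed with a grey line, so it is the lidded box. The right one, top crop (470,250), is open. The gate is at mid-position with its grip at top crop (348,310). Next is the carrier pose from its corners.

```bash
cat >> h.py <<'E'
def carrier():
    f=lambda c:(np.array(c)+.5)/5-.5+[180,140]
    W=np.r_[cast("top",f([[142,436],[572,360]]),10),cast("top",f([[95,170],[527,97]]),46)][:,:2]
    C=np.array([[-75,143],[-75,-143],[98,143],[98,-143.]])
    w0,c0=W.mean(0),C.mean(0);U,_,Vt=np.linalg.svd((C-c0).T@(W-w0))
    R=(U@Vt).T; o=w0-R@c0
    return R,o,(W-(C@R.T+o))
E
python3 - <<'E'
from h import *
R,o,res=carrier();print("origin",o.round(1),"yaw deg",np.degrees(np.arctan2(R[1,0],R[0,0])),res.round(1).tolist(),np.linalg.det(R))
for n,px,z in(("box",(219.5,198.5),61),("pot",(273.5,189.5),54),("grip",((345+.5)/5-.5+180,(305+.5)/5-.5+140),102)):
    w=cast("top",[px],z)[0][:2];print(n,w.round(1),"carrier",(R.T@(w-o)).round(1))
from scipy.spatial.transform import Rotation as Ro
s=get_obs();M=Ro.from_rotvec(s["orientation"]).as_matrix();print(M.round(3),s["ee_pos"],s["width"])
E
```

```text
origin [587.5  22.3] yaw deg 8.550471940659467 [[1.0, -0.7], [1.4, 1.0], [-0.6, -1.5], [-1.7, 1.2]] 1.0000000000000004
box [577.4 108.1] carrier [ 2.8 86.3]
pot [603.2 -62.7] carrier [  2.9 -86.5]
grip [562.7  15.4] carrier [-25.5  -3.1]
[[-0.931  0.366 -0.001]
 [ 0.366  0.931 -0.001]
 [ 0.    -0.001 -1.   ]] [228.61834721 581.14656106 221.99471056] 88.2884168322222
```

```bash
python3 -m creep '{"delta_pos":[[-0.0132,-0.0112,0],[-0.0264,-0.0223,0],[-0.0264,-0.0223,0],[-0.0264,-0.0223,0],[-0.0264,-0.0223,0],[-0.0264,-0.0223,0],[-0.0264,-0.0223,0],[-0.0264,-0.0223,0],[-0.0264,-0.0223,0],[-0.0264,-0.0223,0],[-0.0264,-0.0223,0],[-0.0264,-0.0223,0],[-0.0264,-0.0223,0],[-0.0264,-0.0223,0],[-0.0264,-0.0223,0],[-0.0264,-0.0223,0],[-0.0132,-0.0112,0]],"twist":[[0,0,0],[0,0,0],[0,0,0],[0,0,0],[0,0,0],[0,0,0],[0,0,0],[0,0,0],[0,0,0],[0,0,0],[0,0,0],[0,0,0],[0,0,0],[0,0,0],[0,0,0],[0,0,0],[0,0,0]]}' 0
python3 -m creep '{"delta_pos":[[0,0,0.012],[0,0,0.012],[0,0,0.012],[0,0,0.012],[0,0,0.012],[0,0,0.012],[0,0,0.012],[0,0,0.012],[0,0,0.012],[0,0,0.012],[0,0,0]],"twist":[[0,0,6],[0,0,6],[0,0,6],[0,0,6],[0,0,6],[0,0,6],[0,0,6],[0,0,6],[0,0,6],[0,0,6],[0,0,0]]}'
cat >> h.py <<'E'
def st(tag=""):
    from scipy.spatial.transform import Rotation as Ro
    R,o,_=carrier();s=get_obs();M=Ro.from_rotvec(s["orientation"]).as_matrix()
    print(tag,"t",s["t"],"tcp carrier",(R.T@(s["ee_pos"][:2]-o)).round(1),"z",s["ee_pos"][2].round(1),"tool y in carrier deg",np.degrees(np.arctan2(*(R.T@M[:2,1])[::-1])).round(2),"F",s["ft_force"].round(1),"w",s["width"].round(1),"grip",s["grasp_force"],"tilt",M[:,2].round(3))
E
python3 -c "from h import *;st()"
```

```text
t: 1.52
ee_pos: [492.4, 92.0, 222.6]
orientation: [0.588, 3.086, -0.001]
ft_force: [-0.7, 0.0, 0.1]
width: 0.6
grasp_force: 0.0
t: 2.43
ee_pos: [489.6, 94.6, 100.6]
orientation: [-2.053, -2.375, 0.005]
ft_force: [-0.4, -1.1, -0.7]
width: 0.6
grasp_force: 0.0Traceback (most recent call last):
  File "<string>", line 1, in <module>
    from h import *;st()
                    ~~^^
  File "h.py", line 18, in st
    print(tag,"t",s["t"],"tcp carrier",(R.T@(s["ee_pos"][:2]-o)).round(1),"z",s["ee_pos"][2].round(1),"tool y in carrier deg",np.degrees(np.arctan2(*(R.T@M[:2,1])[::-1])).round(2),"F",s["ft_force"].round(1),"w",s["width"].round(1),"grip",s["grasp_force"],"tilt",M[:,2].round(3))
                                                                                                                                                                                                                   ^^^^^^^^^^^^^^^^
AttributeError: 'float' object has no attribute 'round'
```

```bash
sed -i 's/s\["width"\].round(1)/s["width"]/' h.py; python3 -m creep '{"delta_pos":[[0,0,0.012],[0,0,0.013],[0,0,0.013],[0,0,0.013],[0,0,0.013],[0,0,0.011],[0,0.006,0],[0,0.006,0],[0,0.006,0],[0,0.004,0],[0,0.003,0],[0,0.003,0],[0,0.003,0],[0,0.003,0],[0,0.003,0],[0,0.003,0]],"twist":[[0,0,0],[0,0,0],[0,0,0],[0,0,0],[0,0,0],[0,0,0],[0,0,0],[0,0,0],[0,0,0],[0,0,0],[0,0,0],[0,0,0],[0,0,0],[0,0,0],[0,0,0],[0,0,0]]}'
python3 -c "from h import *;st()"
python3 -m creep '{"delta_pos":[[0,0.003,0],[0,0.003,0],[0,0.003,0],[0,0.003,0],[0,0.003,0],[0,0.003,0],[0,0.003,0],[0,0.003,0]],"twist":[[0,0,0],[0,0,0],[0,0,0],[0,0,0],[0,0,0],[0,0,0],[0,0,0],[0,0,0]]}'
python3 -c "from h import *;st()"
```

```text
t: 3.77
ee_pos: [530.3, 100.7, 27.6]
orientation: [-2.05, -2.38, 0.002]
ft_force: [-4.4, -1.0, 2.8]
width: 0.9
grasp_force: 2.0
 t 3.7667 tcp carrier [-44.9  86. ] z 27.6 tool y in carrier deg -0.02 F [-4.4 -1.   2.8] w 0.905186162456665 grip 2.000776184722781 tilt [-0.001 -0.    -1.   ]
t: 4.43
ee_pos: [554.8, 104.4, 27.6]
orientation: [-2.05, -2.38, 0.0]
ft_force: [-2.9, -0.1, 1.8]
width: 0.2
grasp_force: 1.8
 t 4.4333 tcp carrier [-20.1  86. ] z 27.6 tool y in carrier deg -0.03 F [-2.9 -0.1  1.8] w 0.1814045491487709 grip 1.775291464291513 tilt [-0.  0. -1.]
```

```bash
python3 -m creep '{"delta_pos":[[0,0.002,0],[0,0.002,0],[0,0.002,0]],"twist":[[0,0,0],[0,0,0],[0,0,0]]}'|grep -A1 -E "ee_pos|force"
python3 -m creep '{"delta_pos":[[0,0.001,0],[0,0.001,0]],"twist":[[0,0,0],[0,0,0]]}'|grep -E "ee_pos|ft_force"
python3 - <<'E'
from h import *
st();im,d=get_image("top");cv2.imwrite("pics/top1.png",cv2.resize(im[140:240,180:310,::-1],None,fx=5,fy=5,interpolation=cv2.INTER_CUBIC))
E
```

```text
ee_pos: [560.6, 105.2, 27.6]
orientation: [-2.05, -2.38, 0.0]
ft_force: [-3.6, -0.8, 3.5]
width: 0.5
grasp_force: 1.8
ee_pos: [562.6, 105.6, 27.7]
ft_force: [-2.6, 0.4, 2.0]
 t 4.85 tcp carrier [-12.2  86. ] z 27.7 tool y in carrier deg -0.02 F [-2.6  0.4  2. ] w 0.5884114072642713 grip 1.6349254979286343 tilt [ 0.  0. -1.]
```

View pics/top1.png

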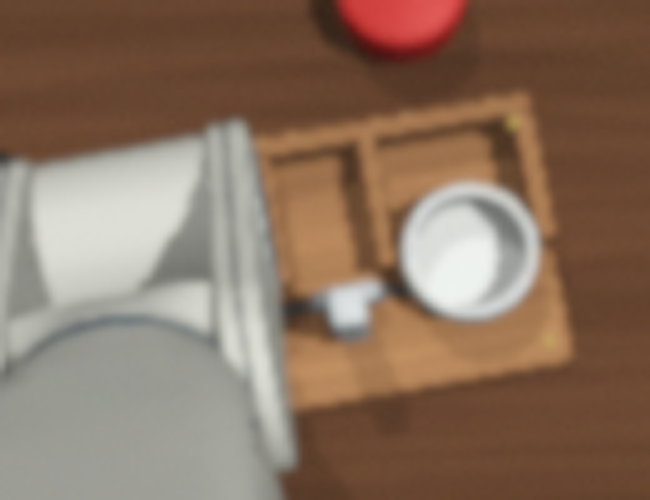

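The arm hides the box in this view; the gate at (348,310) and the pot at (470,250) have not moved. There is still no contact with the back wall in the force reading, so I continue 1 mm at a time until it rises.

```bash
for i in 1 2 ; do :; done
python3 -m creep '{"delta_pos":[[0,0.001,0],[0,0.001,0]],"twist":[[0,0,0],[0,0,0]]}'|grep -E "ee_pos|ft_force"
python3 -m creep '{"delta_pos":[[0,0.001,0],[0,0,0]],"twist":[[0,0,0],[0,0,0]]}'|grep -E "ee_pos|ft_force"
```

```text
ee_pos: [564.3, 105.8, 27.6]
ft_force: [-2.9, 0.0, 2.7]
ee_pos: [565.8, 106.0, 27.7]
ft_force: [-2.9, -0.1, 0.5]
```

```bash
python3 -m creep '{"delta_pos":[[0,0.001,0],[0,0,0]],"twist":[[0,0,0],[0,0,0]]}'|grep -E "ee_pos|ft_force"
python3 -m creep '{"delta_pos":[[0,0.001,0],[0,0,0]],"twist":[[0,0,0],[0,0,0]]}'|grep -E "ee_pos|ft_force"
```

```text
ee_pos: [566.6, 106.1, 27.7]
ft_force: [-2.7, -0.3, 0.7]
ee_pos: [567.5, 106.3, 27.7]
ft_force: [-1.9, 0.0, 0.8]
```

```bash
python3 -m creep '{"delta_pos":[[0,0.001,0],[0,0,0]],"twist":[[0,0,0],[0,0,0]]}'|grep -E "ee_pos|ft_force"
python3 -m creep '{"delta_pos":[[0,0.001,0],[0,0,0]],"twist":[[0,0,0],[0,0,0]]}'|grep -E "ee_pos|ft_force"
python3 - <<'E'
from h import *
st();im,d=get_image("side");cv2.imwrite("pics/side1.png",cv2.resize(im[150:260,170:320,::-1],None,fx=5,fy=5,interpolation=cv2.INTER_CUBIC))
E
```

```text
ee_pos: [568.6, 106.5, 27.7]
ft_force: [-2.6, -0.6, 0.1]
ee_pos: [568.6, 106.5, 27.6]
ft_force: [-5.1, 0.0, 2.8]
 t 5.9 tcp carrier [-6.1 86. ] z 27.6 tool y in carrier deg -0.02 F [-5.1  0.   2.8] w 0.3422783146809991 grip 2.7136269689071923 tilt [-0.002 -0.    -1.   ]
```

View pics/side1.png

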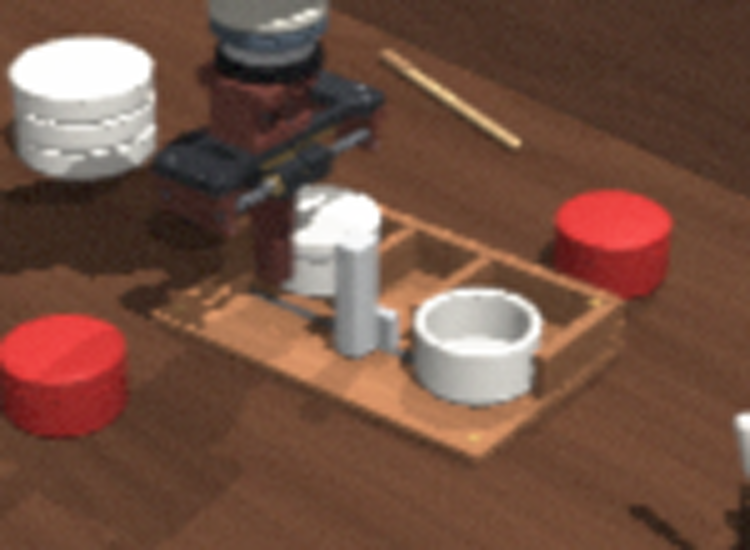

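The box, side crop (335,240), stands upright and looks fully home, and the tool has stalled with rising force. One more 1 mm confirms it; then I back off, rise and look.

```bash
python3 -m creep '{"delta_pos":[[0,0.001,0],[0,0,0]],"twist":[[0,0,0],[0,0,0]]}'|grep -E "ee_pos|ft_force"
python3 -m creep '{"delta_pos":[[0,-0.003,0],[0,-0.006,0],[0,-0.01,0],[0,-0.015,0],[0,-0.02,0],[0,-0.015,-0.015],[0,0,-0.03],[0,0,-0.03],[0,0,-0.03],[0,0,-0.03],[0,0,-0.015],[0,-0.03,0],[0,-0.03,0],[0,-0.03,0],[0,-0.03,0]],"twist":[[0,0,0],[0,0,0],[0,0,0],[0,0,0],[0,0,0],[0,0,0],[0,0,0],[0,0,0],[0,0,0],[0,0,0],[0,0,0],[0,0,0],[0,0,0],[0,0,0],[0,0,0]]}'
python3 - <<'E'
from h import *
st();im,d=get_image("top");cv2.imwrite("pics/top2.png",cv2.resize(im[140:240,180:310,::-1],None,fx=5,fy=5,interpolation=cv2.INTER_CUBIC))
E
```

```text
ee_pos: [568.6, 106.5, 27.6]
ft_force: [-7.6, -0.6, 6.6]
t: 7.37
ee_pos: [381.7, 78.4, 177.6]
orientation: [2.05, 2.38, 0.001]
ft_force: [-0.4, -0.1, 0.2]
width: 0.7
grasp_force: 0.0
 t 7.3667 tcp carrier [-195.2   86. ] z 177.6 tool y in carrier deg -0.03 F [-0.4 -0.1  0.2] w 0.6836121051312624 grip 0.0 tilt [ 0.001  0.    -1.   ]
```

View pics/top2.png

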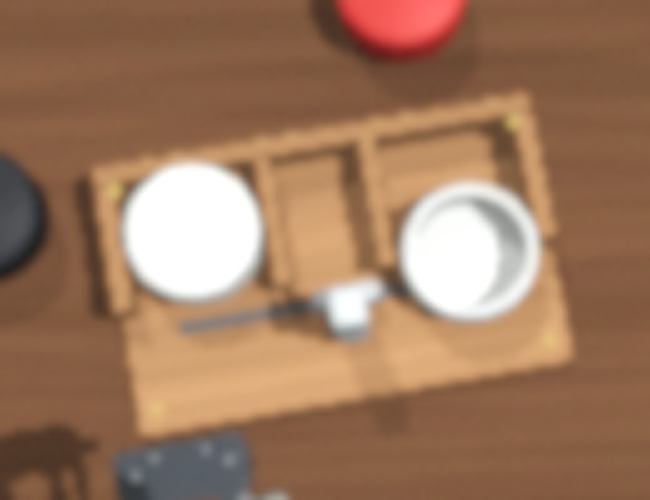

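The box is home at crop (192,232), tight against the back wall; gate and pot are unchanged. Next I go to the grip.

```bash
python3 -m creep '{"delta_pos":[[0,0,0],[0,0,0],[0,0,0],[0,0,0],[0,0,0],[0,0,0],[0,0,0],[0,0,0],[-0.0145,0.028,0],[-0.0145,0.028,0],[-0.0145,0.028,0],[-0.0145,0.028,0],[-0.0145,0.028,0],[-0.0145,0.028,0],[0,0,0]],"twist":[[0,0,0],[0,0,0],[0,0,0],[0,0,0],[0,0,0],[0,0,0],[0,0,0],[0,0,0],[0,0,0],[0,0,0],[0,0,0],[0,0,0],[0,0,0],[0,0,0],[0,0,0]]}' 0.6 | grep width
python3 -m creep '{"delta_pos":[[0,0,0],[0,0,0],[0,0,0],[0,0,0],[0,0,0],[0,0,0],[0,0,0],[0,0,0],[0,0,0],[0,0,0],[0,0,0],[0,0,0],[0,0,0],[0,0,0],[0,0,0],[0,0,0]],"twist":[[0,0,-6],[0,0,-6],[0,0,-6],[0,0,-6],[0,0,-6],[0,0,-6],[0,0,-6],[0,0,-6],[0,0,-6],[0,0,-6],[0,0,-6],[0,0,-6],[0,0,-6],[0,0,-6],[0,0,-6],[0,0,0]]}' | grep width
python3 - <<'E'
from h import *
st();im,d=get_image("wrist");p=camera_params("wrist");cv2.imwrite("pics/w.png",im[:,:,::-1])
R,o,_=carrier();T=p["extrinsics"];K=p["camera_matrix"]
g=np.r_[o+R@[-27,0],102];c=K@(T[:3,:3].T@(g-T[:3,3]));print("expected grip top px",c[:2]/c[2])
E
```

```text
width: 53.1
width: 52.8
 t 10.0 tcp carrier [-26.   -0.8] z 177.5 tool y in carrier deg 90.19 F [ 0.3 -0.1  0.4] w 52.83866541198399 grip 0.0 tilt [-0.001 -0.    -1.   ]
expected grip top px [255.43145369 202.46981044]
```

View pics/w.png

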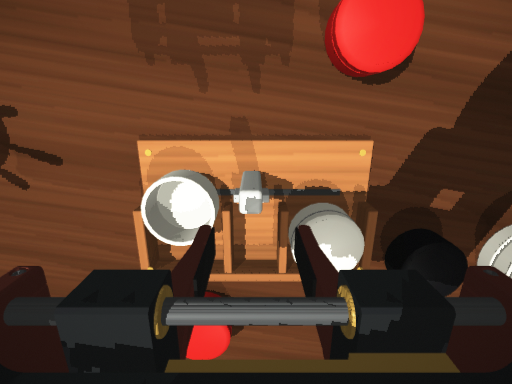

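In the wrist view the grip top is at (251,203), within about 4 px of the prediction, roughly 3 mm toward the pot and centred between the fingers. I shift by that and descend.

```bash
python3 -m creep '{"delta_pos":[[0.001,-0.003,0.01],[0,0,0.018],[0,0,0.018],[0,0,0.018],[0,0,0.018],[0,0,0.015],[0,0,0.01],[0,0,0]],"twist":[[0,0,0],[0,0,0],[0,0,0],[0,0,0],[0,0,0],[0,0,0],[0,0,0],[0,0,0]]}'
python3 -m creep '{"delta_pos":[[0,0,0],[0,0,0],[0,0,0],[0,0,0],[0,0,0],[0,0,0],[0,0,0],[0,0,0]],"twist":[[0,0,0],[0,0,0],[0,0,0],[0,0,0],[0,0,0],[0,0,0],[0,0,0],[0,0,0]]}' 0
python3 -c "from h import *;st()"
```

```text
t: 10.72
ee_pos: [560.1, 14.3, 68.2]
orientation: [0.231, -3.129, -0.0]
ft_force: [-0.4, -0.1, -0.4]
width: 53.1
grasp_force: 0.0
t: 11.38
ee_pos: [562.4, 14.4, 71.4]
orientation: [-0.234, 3.132, -0.0]
ft_force: [-1.2, -1.0, 5.5]
width: 21.8
grasp_force: 30.0
 t 11.3833 tcp carrier [-26.   -4.1] z 71.4 tool y in carrier deg 89.99 F [-1.2 -1.   5.5] w 21.778121060037805 grip 29.998780488967896 tilt [ 0.001 -0.    -1.   ]
```

```bash
python3 -m creep '{"delta_pos":[[0,0.003,0],[0,0.006,0],[0,0.006,0],[0,0.006,0],[0,0.006,0],[0,0.006,0],[0,0.006,0],[0,0.006,0],[0,0.006,0],[0,0.006,0],[0,0.006,0],[0,0.006,0],[0,0.004,0],[0,0.003,0],[0,0.002,0],[0,0,0]],"twist":[[0,0,0],[0,0,0],[0,0,0],[0,0,0],[0,0,0],[0,0,0],[0,0,0],[0,0,0],[0,0,0],[0,0,0],[0,0,0],[0,0,0],[0,0,0],[0,0,0],[0,0,0],[0,0,0]]}'
python3 -c "from h import *;st()"
python3 -m creep '{"delta_pos":[[0,0.0015,0],[0,0.0015,0],[0,0,0]],"twist":[[0,0,0],[0,0,0],[0,0,0]]}' >/dev/null
python3 -c "from h import *;st()"
```

```text
t: 12.72
ee_pos: [550.5, 91.9, 71.4]
orientation: [-0.234, 3.132, -0.0]
ft_force: [-1.3, 1.2, 7.3]
width: 21.9
grasp_force: 30.0
 t 12.7167 tcp carrier [-26.2  74.2] z 71.4 tool y in carrier deg 90.0 F [-1.3  1.2  7.3] w 21.891866461628545 grip 29.998244047164917 tilt [ 0.001 -0.    -1.   ]
 t 12.9667 tcp carrier [-26.2  77. ] z 71.4 tool y in carrier deg 90.0 F [-1.6 -0.1  7.8] w 21.89547246323748 grip 29.998478293418884 tilt [ 0.001 -0.    -1.   ]
```

```bash
python3 -m creep '{"delta_pos":[[0,0.0015,0],[0,0.0015,0],[0,0,0]],"twist":[[0,0,0],[0,0,0],[0,0,0]]}' >/dev/null
python3 -c "from h import *;st()"
python3 -m creep '{"delta_pos":[[0,0.0015,0],[0,0,0]],"twist":[[0,0,0],[0,0,0]]}' >/dev/null
python3 -c "from h import *;st()"
python3 -m creep '{"delta_pos":[[0,0.0015,0],[0,0,0]],"twist":[[0,0,0],[0,0,0]]}' >/dev/null
python3 -c "from h import *;st()"
```

```text
t 13.2167 tcp carrier [-26.2  79.9] z 71.4 tool y in carrier deg 90.0 F [-1.8 -1.2  6.4] w 21.68231177609622 grip 29.99862939119339 tilt [ 0.001 -0.    -1.   ]
 t 13.3833 tcp carrier [-26.2  81.4] z 71.4 tool y in carrier deg 89.99 F [-1.5 -1.3  7.5] w 21.35090562247497 grip 29.99854177236557 tilt [ 0.001 -0.    -1.   ]
 t 13.55 tcp carrier [-26.2  82.9] z 71.4 tool y in carrier deg 90.0 F [-2.  -1.9  7.1] w 21.83366109564923 grip 29.998588263988495 tilt [ 0.001 -0.    -1.   ]
```

```bash
python3 -m creep '{"delta_pos":[[0,0.001,0],[0,0,0]],"twist":[[0,0,0],[0,0,0]]}' >/dev/null
python3 -c "from h import *;st()"
python3 -m creep '{"delta_pos":[[0,0.001,0],[0,0,0]],"twist":[[0,0,0],[0,0,0]]}' >/dev/null
python3 -c "from h import *;st()"
python3 -m creep '{"delta_pos":[[0,0.001,0],[0,0,0]],"twist":[[0,0,0],[0,0,0]]}' >/dev/null
python3 -c "from h import *;st()"
```

```text
t 13.7167 tcp carrier [-26.2  83.8] z 71.4 tool y in carrier deg 89.99 F [-1.6 -0.8  7.7] w 21.820324600640042 grip 29.998582005500793 tilt [ 0.001 -0.    -1.   ]
 t 13.8833 tcp carrier [-26.2  84.8] z 71.4 tool y in carrier deg 90.0 F [-1.8 -1.3  7.9] w 21.83266710511771 grip 29.99849259853363 tilt [ 0.001 -0.    -1.   ]
 t 14.05 tcp carrier [-26.2  85. ] z 71.4 tool y in carrier deg 90.02 F [-0.3 -6.6  7.6] w 22.0121931639761 grip 29.99758780002594 tilt [ 0.001 -0.001 -1.   ]
```

```bash
python3 -m creep '{"delta_pos":[[0,0.001,0],[0,0,0]],"twist":[[0,0,0],[0,0,0]]}' >/dev/null
python3 -c "from h import *;st()"
python3 -m creep '{"delta_pos":[[0,0,0],[0,0,0],[0,0,0],[0,0,0],[0,0,0],[0,0,0],[0,0,-0.008],[0,0,-0.02],[0,0,-0.03],[0,0,-0.03],[0,0,-0.03],[0,0,-0.02],[0.03,0,0],[0.03,0,0],[0.03,0,0],[0.03,0,0],[0.03,0,0],[0.03,0,0],[0,0,0]],"twist":[[0,0,0],[0,0,0],[0,0,0],[0,0,0],[0,0,0],[0,0,0],[0,0,0],[0,0,0],[0,0,0],[0,0,0],[0,0,0],[0,0,0],[0,0,0],[0,0,0],[0,0,0],[0,0,0],[0,0,0],[0,0,0],[0,0,0]]}' 0.6
python3 - <<'E'
from h import *
st();im,d=get_image("top");cv2.imwrite("pics/top3.png",cv2.resize(im[140:240,180:310,::-1],None,fx=5,fy=5,interpolation=cv2.INTER_CUBIC))
E
```

```text
t 14.2167 tcp carrier [-26.2  85.2] z 71.4 tool y in carrier deg 90.03 F [ -0.  -11.5   7.1] w 21.6948195883759 grip 29.997791647911072 tilt [ 0.001 -0.003 -1.   ]
t: 15.8
ee_pos: [364.5, 76.9, 208.2]
orientation: [0.234, -3.128, 0.001]
ft_force: [0.2, -0.0, -0.9]
width: 52.6
grasp_force: 0.0
 t 15.8 tcp carrier [-212.3   87.1] z 208.2 tool y in carrier deg 89.99 F [ 0.2 -0.  -0.9] w 52.58416789965367 grip 0.0 tilt [-0.004 -0.001 -1.   ]
```

View pics/top3.png

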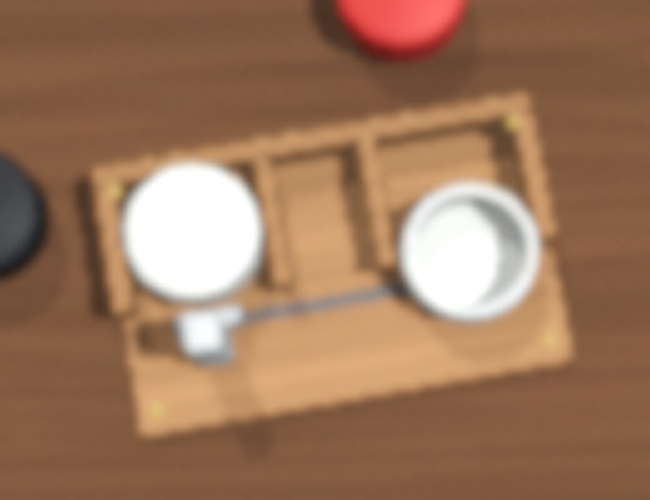

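The gate grip at (203,335) stands in front of the box, which is home at (192,232). The pot at (470,250) is unmoved and the robot is clear, so I hand in.

```bash
python3 -c "from workcell import *;print(close_job())"
```

```text
the job is handed in; nothing more can be done
None
```

The lidded box is home against the back of the left lane with the gate at its end stop in front of it; the open pot was left where it stood, nothing else was touched, and the job is handed in (15.8 s used).

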